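Pour the loose nuts down a chute into the nut jar

ROBOT

A 6-joint arm with a two-finger parallel gripper is mounted at the origin on a cart in front of the work surface, level with it; the furniture and walls round the work are solid. World frame = base frame: x ahead of the robot, y to its left, z up, the work surface at z = 0. Lengths are in m, angles in rad, forces in N, time in s.
With the tool pointing down it reaches from about 0.35 to 0.775 m from the base axis. Payload 7.3 kg.
Tool frame: the origin (TCP) lies at the centre of the arm's flange, where the gripper is bolted on; the fingertips stand 178 mm ahead of it and the grasp point (between the pads) lies 159 mm ahead of it; z points along the fingers, y is the line along which they close (so a half turn about z gives the same grasp; the last joint's range is limited). The gripper opens to 92 mm and grips with 3 to 60 N. Pads are 19 mm wide; open, the fingers measure 130 mm over their backs; the gripper's body (75 mm by 190 mm) begins 47 mm behind the grasp point.
Start: joints at [-1.47, 0.342, 1.524, -0, 1.275, -0.146], TCP at [0.128, -0.509, 0.405] pointing down, gripper open.
Joint ranges: [-2.53, 2.53], [-0.77, 2.02], [0.04, 2.7], [-1, 4.14], [0.28, 2.66], [-3.11, 3.11]. Speed limits (rad/s): [2.57, 2.57, 3.14, 3.14, 3.14, 3.14].

INTERFACE

Orientations are given as [roll, pitch, yaw] about the fixed x, y, z axes, in that order (R = Rz(yaw) Ry(pitch) Rx(roll)).
In Python, from cell import telemetry, vision, ticket gives the robot as it stands.
- The arm moves only by the shell command python3 -m crank 'ROWS' [FORCE]. ROWS is JSON, a list of rows, each a list of 5 numbers: the gripper command: -1 is shut, 1 is fully open, values between are in proportion, then the shift along the tool's x, y, z in mm, then the turn about the tool's z in rad. In form: [[fingers, dx, dy, dz, roll], ...]. A call has 1 to 12 rows; each row is the pose to reach, as a shift and turn from the pose commanded when the call began, along the tool's axes at that moment; what a row does not reach only later rows make up. A row lasts 1/12 s, in which the tool goes at most 41.7 mm and 7.16 degrees, less where a joint would pass 70% of its speed; a pose out of reach is approached as far as the arm can. A call with a gripper value outside its range is refused whole. The fingers move at their own pace and stop on an object; FORCE is the grip in N (left out, the last holds). Time passes only in rows, so rows that repeat a pose let the fingers close. It gives the time, the measured TCP pose, the force, the opening and the grip force at its end, in the units of the state.
- telemetry.observe(): the state, without advancing time (a new reading comes with each control period).
- vision.read_camera(name): name is "side" or "top"; returns (picture, depth): 480x640x3 uint8, red, green, blue; 480x640 float32, m along the optical axis (not along the pixel's ray), 0 where there is no reading.
- vision.get_calibration(name): a dict with "camera_matrix" (3x3 intrinsics, pixels), "rvec" (rotation vector, rad) and "tvec" (3), from world to camera coordinates, as OpenCV has them. Camera axes: x right, y down, z forward; pixel columns grow to the right and rows downward; lengths in m; the calibration is good to about 2 mm. A picture is of the moment at which its call begins. get_calibration takes no time and is no camera call.
- ticket.hand_in(): hands the job in; it is judged then, once.
The state is a dict: "time": time; "qpos": joint angles; "qvel": joint speeds; "joint_efforts": joint torques, N m; "tool_pos": TCP position; "tool_rot": TCP orientation; "contact_force": force on the tool from outside, world axes, zero at the start; "torque": the same for the moment, N m; "opening": finger opening in m; "grip_force": force on a finger pad.
Only numpy, scipy, OpenCV 4.12 (cv2) and the standard library are available. Lean on these libraries where they do the work, as an engineer would, in place of code of your own. Each camera call takes 0.05 s, during which the arm holds its last target. There are 200 camera calls.

TASK

Two loose nuts lie in the small aluminium chute with the red grip. Pick the chute up by its red grip, carry it to the jar with the yellow collar and tip it so that both nuts slide out of the open spout into that jar, not the blue-collared jar of bolts; do not touch the nuts with the fingers. Then set the chute back down level on its base on the bare bench and let go.

Things in the scene. Friction and masses are not known exactly. Their poses are not given: they have to be found in the camera images.
- chute_grip (a point): Centre of the upright red grip (40 long in x, 14 thick in y, 38 high) of the loose 0.22 kg chute, 62 above the bench; take it from above, closing along y. x points along the channel to the open spout, z up. Straight U channel, 39 wide, walls' top 37 below this point, floor 59 below, underside 62 below; floor ends at the spout edge x = +90; closed back x = -80. A bridge 19 below carries the grip.
- nut_jar_mouth (a point): Centre of the round mouth, level with the rim, of the grey jar with the yellow collar, fixed to the bench. Rim 70 mm above the bench, mouth 66 clear, neck 74 outside, body 92 wide, 104 square foot plate, open inside to 66 below the rim. A like jar with a blue collar, holding two bolts (all of it below 100 mm), stands 14 to 25 cm to its left or right.
- nut_a: Loose silvery hex nut, 19 mm across flats, 22 across corners, 10 thick, 22 g, lying flat on the chute's floor behind the grip (x about -34 mm). Origin: centre of its underside. Oiled: it slides by itself once the spout is tipped 13 to 19 degrees down, passes freely under the bridge, and at 35 degrees runs out of the spout within a second.
- nut_b: The second, equal nut, farther from the spout, near the chute's closed back (x about -62 mm); same size, origin and sliding behaviour as the first.

How it is judged:
On the way, in this order (a step that is already met when the one before it is completed fails the run):
1. the chute is lifted off the bench with both nuts still in it (height (world z) of chute_grip above 0.092 m and distance between each of nut_a, nut_b and chute_grip below 0.12 m), for 0.2 s.
2. both nuts are in the yellow-collared jar while the chute is still held up (horizontal distance between each of nut_a, nut_b and nut_jar_mouth below 0.042 m and z of nut_a in the frame of nut_jar_mouth between -0.075 and -0.015 m and z of nut_b in the frame of nut_jar_mouth between -0.075 and -0.015 m and height (world z) of chute_grip above 0.092 m), for 0.2 s.
At the end, for the whole second after the job is handed in: Both nuts lie inside the yellow-collared jar, at least 15 mm below its rim; the chute stands at rest on its base on the bench, level within 10 degrees, its grip point 54 to 70 mm above the bench, released (horizontal distance between each of nut_a, nut_b and nut_jar_mouth below 0.042 m and z of nut_a in the frame of nut_jar_mouth between -0.075 and -0.015 m and z of nut_b in the frame of nut_jar_mouth between -0.075 and -0.015 m and height (world z) of chute_grip between 0.054 and 0.07 m and angle between chute_grip's own z axis and vertical below 0.175 rad and linear speed of chute below 0.02 m/s); the robot touches nothing.
It fails at once if a nut is touched with the fingers (contact force between the fingers and nut_a above 1 N or contact force between the fingers and nut_b above 1 N).
It also fails if it takes over 64 s, if anything falls off the work surface, if the arm or the gripper's body presses on something with over 40 N, if the wrist force passes 120 N, or if a joint passes its speed limit or range.

## Working session

There is one attempt and no reset: what is moved stays moved. The work goes in short steps, Python scripts to look and compute and a shell command to move; the robot and the scene stay as the last step left them, time stands still between calls to the robot, and variables do not carry over. Pictures are saved under pics/ and viewed, at most 10 in all, crops included, and the job is handed in when it is done.

```bash
mkdir -p pics; python3 - <<'E'
from cell import telemetry, vision
import cv2,numpy as np
s=telemetry.observe(); print(s['time'],s['tool_pos'],s['tool_rot'],s['opening'])
for n in('top','side'):
    p,d=vision.read_camera(n); cv2.imwrite(f'pics/{n}0.png',p[:,:,::-1]); np.savez(f'{n}0.npz',p=p,d=d)
    c=vision.get_calibration(n); R=cv2.Rodrigues(np.array(c['rvec']))[0]; print(n,np.array(c['camera_matrix']).tolist(),(-R.T@np.array(c['tvec']).ravel()).round(3),R[2].round(2))
E
```

```text
0.0 [ 0.12827361 -0.50896338  0.40401825] [-3.14005742e+00 -2.57746676e-04  2.46760974e-01] 0.09143207604579162
top [[466.0504850022976, 0.0, 318.58497188909496], [0.0, 466.0504850022976, 246.2814967651411], [0.0, 0.0, 1.0]] [ 0.359 -0.162  0.912] [ 0.19  0.05 -0.98]
side [[480.18176565606603, 0.0, 313.99750695379515], [0.0, 480.18176565606603, 236.8587596577227], [0.0, 0.0, 1.0]] [ 0.328 -0.865  0.533] [ 0.22  0.83 -0.51]
```

View pics/top0.png

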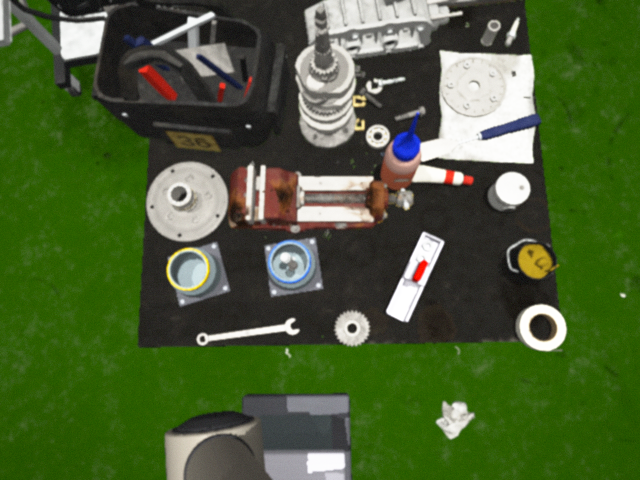

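View pics/side0.png

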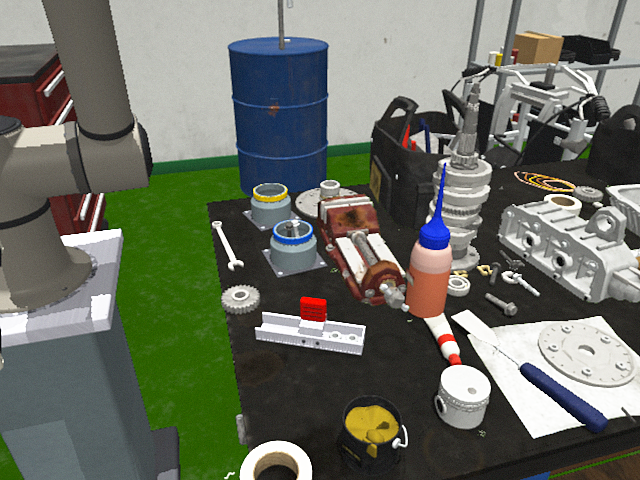

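```bash
cat > h.py <<'E'
import cv2,numpy as np
from cell import vision
def cal(n):
    c=vision.get_calibration(n); R=cv2.Rodrigues(np.array(c['rvec']))[0]; t=np.array(c['tvec']).ravel(); return np.array(c['camera_matrix']),R,t
def ray(n,u,v):
    K,R,t=cal(n); d=R.T@np.linalg.inv(K)@[u,v,1]; return -R.T@t,d
def onz(n,u,v,z):
    o,d=ray(n,u,v); return o+d*(z-o[2])/d[2]
def dep(n,u,v,D): 
    o,d=ray(n,u,v); return o+d*D
def tri(a,b):
    (o1,d1),(o2,d2)=ray('top',*a),ray('side',*b); A=np.c_[d1,-d2]; s=np.linalg.lstsq(A,o2-o1,rcond=None)[0]
    p,q=o1+s[0]*d1,o2+s[1]*d2; return (p+q)/2,np.linalg.norm(p-q)
def blob(p,lo,hi,box):
    m=cv2.inRange(cv2.cvtColor(p,cv2.COLOR_RGB2HSV),lo,hi); k=np.zeros_like(m); x0,y0,x1,y1=box; k[y0:y1,x0:x1]=m[y0:y1,x0:x1]; return k
E
python3 - <<'E'
from h import *
T=np.load('top0.npz');S=np.load('side0.npz')
def cen(k): v,u=np.nonzero(k); return u.mean(),v.mean(),len(u)
def redm(p,box): return blob(p,(0,170,100),(8,255,255),box)|blob(p,(172,170,100),(180,255,255),box)
a=redm(T['p'],(395,250,445,300)); b=redm(S['p'],(290,285,340,330))
print(cen(a),cen(b))
for n,k,d in(('top',a,T['d']),('side',b,S['d'])):
    v,u=np.nonzero(k); P=np.array([dep(n,x,y,d[y,x]) for x,y in zip(u,v) if d[y,x]>0]); print(n,P.min(0).round(3),P.max(0).round(3),np.percentile(P,50,axis=0).round(3)); 
    r=cv2.minAreaRect(P[P[:,2]>.04][:,:2].astype(np.float32)*1000); print(r)
print('tri',tri(cen(a)[:2],cen(b)[:2]))
for nm,lo,hi,bt,bs in(('yel',(20,120,120),(35,255,255),(155,235,235,310),(240,175,300,215)),('blue',(95,120,100),(115,255,255),(255,230,325,300),(262,210,325,255))):
    e=[]
    for n,I,bx in(('top',T,bt),('side',S,bs)):
        k=blob(I['p'],lo,hi,bx); c=max(cv2.findContours(k,0,1)[0],key=len); el=cv2.fitEllipse(cv2.convexHull(c)); e.append(el[0]); print(nm,n,el,len(c))
        v,u=np.nonzero(k); P=np.array([dep(n,x,y,I['d'][y,x]) for x,y in zip(u,v)]); z=P[:,2]; top=P[z>np.percentile(z,60)]; print(np.percentile(z,[5,50,95]).round(3),cv2.minEnclosingCircle(top[:,:2].astype(np.float32)*1000))
    print(tri(*e))
# chute mask points
d=T['d'];g=T['p']
P=[];
for y in range(225,330):
    for x in range(380,450):
        if d[y,x]>0:
            q=dep('top',x,y,d[y,x])
            if .015<q[2]<.04 and g[y,x].min()>110:P.append(q)
P=np.array(P,np.float32); r=cv2.minAreaRect(P[:,:2]*1000); print('chute',r,cv2.boxPoints(r).round(),len(P))
A=cv2.resize(T['p'][225:335,370:460],None,fx=5,fy=5,interpolation=2); B=cv2.resize(S['p'][285:365,245:375],None,fx=4,fy=4,interpolation=2)
W=np.zeros((550,800,3),np.uint8); W[:,:450]=A; W[:320,450:]=B[:,:350]; cv2.imwrite('pics/crop.png',W[:,:,::-1])
E
```

```text
(np.float64(419.57342657342656), np.float64(270.5104895104895), 143) (np.float64(312.83420593368237), np.float64(308.3333333333333), 573)
top [ 0.455 -0.315  0.067] [ 0.49  -0.291  0.085] [ 0.473 -0.302  0.08 ]
((473.12396240234375, -302.9395751953125), (11.541533470153809, 37.56645965576172), 60.75259017944336)
side [ 0.455 -0.321 -0.002] [ 0.522 -0.196  0.081] [ 0.474 -0.312  0.066]
((474.29290771484375, -307.6955871582031), (16.55268096923828, 38.64070510864258), 62.1535758972168)
tri (array([ 0.47498476, -0.30569622,  0.06035278]), np.float64(0.00023254802519459002))
yel top ((187.47854614257812, 269.3414001464844), (41.77350997924805, 44.17326736450195), 69.14291381835938) 182
[-0.001  0.065  0.071] ((486.4617004394531, 121.67040252685547), 38.991127014160156)
yel side ((269.6412048339844, 191.5966033935547), (20.311908721923828, 35.51163101196289), 88.19064331054688) 90
[0.055 0.062 0.068] ((399.3056335449219, -355.4342041015625), 514.54345703125)
(array([0.48719388, 0.12499264, 0.05948094]), np.float64(0.000425881313781386))
blue top ((289.4941101074219, 262.0061340332031), (4
[... 223 characters left out ...]
975708008), 87.77615356445312) 132
[-0.001  0.062  0.068] ((496.4419860839844, -70.7956314086914), 39.51991653442383)
(array([ 0.49668332, -0.06734102,  0.06082394]), np.float64(0.0010714785063734077))Traceback (most recent call last):
  File "<stdin>", line 23, in <module>
  File "h.py", line 10, in dep
    o,d=ray(n,u,v); return o+d*D
        ~~~^^^^^^^
  File "h.py", line 6, in ray
    K,R,t=cal(n); d=R.T@np.linalg.inv(K)@[u,v,1]; return -R.T@t,d
          ~~~^^^
  File "h.py", line 4, in cal
    c=vision.get_calibration(n); R=cv2.Rodrigues(np.array(c['rvec']))[0]; t=np.array(c['tvec']).ravel(); return np.array(c['camera_matrix']),R,t
ValueError: time passes only in moves, steps and waits
```

```bash
sed -i 's/^def cal/import functools\n@functools.cache\ndef cal/' h.py
python3 - <<'E'
from h import *
T=np.load('top0.npz');S=np.load('side0.npz')
d=T['d'];g=T['p']
P=[]
for y in range(225,330):
    for x in range(380,450):
        if d[y,x]>0:
            q=dep('top',x,y,d[y,x])
            if .015<q[2]<.04 and g[y,x].min()>110:P.append(q)
P=np.array(P,np.float32); r=cv2.minAreaRect(P[:,:2]*1000); print('chute',r,cv2.boxPoints(r).round().tolist(),len(P))
A=cv2.resize(T['p'][225:335,370:460],None,fx=5,fy=5,interpolation=2); B=cv2.resize(S['p'][285:365,250:375],None,fx=2.8,fy=2.8,interpolation=2)
W=np.zeros((550,800,3),np.uint8); W[:,:450]=A; W[:B.shape[0],450:450+B.shape[1]]=B; cv2.imwrite('pics/crop.png',W[:,:,::-1])
E
```

```text
chute ((469.5252685546875, -302.74639892578125), (43.59860610961914, 170.1626434326172), 62.75917434692383) [[384.0, -283.0], [535.0, -361.0], [555.0, -322.0], [404.0, -244.0]] 501
```

View pics/crop.png

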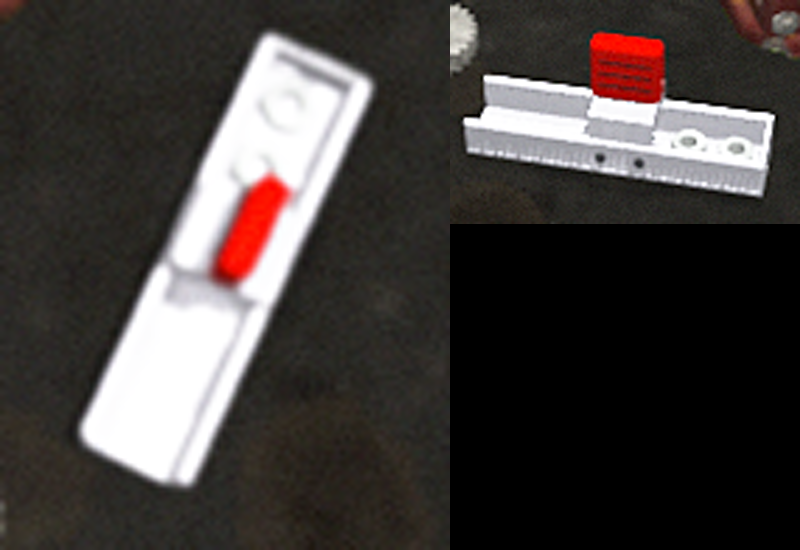

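Top and side views show the spout pointing towards the robot, with a chute axis of about 152.7° and the grip at (0.4745, -0.305). The yellow mouth is at (0.486, 0.122, 0.070). The tool can't tilt, so I'll make the chute pivot in the pads by pushing it against the fixed jar. First I move over the grip.

```bash
python3 -m crank '[[1,30,-9,5,-0.12],[1,64,-19,10,-0.24],[1,98,-29,15,-0.36],[1,132,-39,20,-0.48],[1,166,-49,25,-0.60],[1,200,-59,30,-0.72],[1,234,-69,35,-0.84],[1,268,-79,40,-0.96],[1,302,-89,45,-1.08],[1,336,-99,50,-1.20],[1,362,-106,55,-1.32],[1,385,-113,60,-1.44]]' 20
python3 -m crank '[[1,0,0,0,-0.12],[1,0,0,0,-0.24],[1,0,0,0,-0.36],[1,0,0,0,-0.48],[1,0,0,0,-0.60],[1,0,0,0,-0.72],[1,0,0,0,-0.84],[1,0,0,0,-0.94],[1,0,0,0,-0.978],[1,0,0,0,-0.978]]'
python3 - <<'E'
from cell import telemetry as t
s=t.observe();print(s['time'],s['tool_pos'],s['tool_rot'],s['contact_force'])
p=s['tool_pos'];y=s['tool_rot'][2];c,sn=__import__('math').cos(y),__import__('math').sin(y)
dx,dy=.4745-p[0],-.305-p[1];print('move',c*dx+sn*dy,sn*dx-c*dy,p[2]-.226,'turn',y-2.665)
E
```

```text
time: 1.1
tool_pos: [0.4756, -0.304, 0.344]
tool_rot: [-3.141, -0.001, 1.694]
contact_force: [-0.3, -0.4, -0.3]
opening: 0.0918
grip_force: 0.0
time: 1.93
tool_pos: [0.4739, -0.3054, 0.3443]
tool_rot: [3.141, -0.001, 2.666]
contact_force: [0.1, 0.8, -0.8]
opening: 0.0918
grip_force: 0.0
1.9333 [ 0.47394172 -0.30540911  0.34430347] [ 3.14149211e+00 -8.46833164e-04  2.66615464e+00] [ 0.07338154  0.82126063 -0.77920609]
move -0.00030910342971029607 0.0006192725431043086 0.11830347027240815 turn 0.0011546434066227462
```

```bash
python3 -m crank '[[1,0,0,20],[1,0,0,45]]' 2>&1 | tail -1; python3 -m crank '[[1,0,0,15,0],[1,0,0,35,0],[1,0,0,55,0],[1,0,0,75,0],[1,0,0,92,0],[1,0,0,105,0],[1,0,0,114,0],[1,0,0,118,0],[1,0,0,118,0]]'
python3 -m crank '[[0.2,0,0,0,0],[0,0,0,0,0],[-0.3,0,0,0,0],[-0.6,0,0,0,0],[-0.8,0,0,0,0],[-1,0,0,0,0],[-1,0,0,0,0],[-1,0,0,0,0],[-1,0,0,0,0],[-1,0,0,0,0],[-1,0,0,0,0]]' 20
```

```text
$[0]: bad value
time: 2.68
tool_pos: [0.4739, -0.3054, 0.2259]
tool_rot: [3.141, -0.002, 2.664]
contact_force: [-0.6, -0.6, 0.1]
opening: 0.0919
grip_force: 0.0
time: 3.6
tool_pos: [0.474, -0.3055, 0.2267]
tool_rot: [-3.142, -0.0, 2.665]
contact_force: [-0.0, -0.7, -0.6]
opening: 0.0235
grip_force: 0.0
```

```bash
python3 -m crank '[[-1,0,0,0,0],[-1,0,0,0,0],[-1,0,0,0,0],[-1,0,0,0,0],[-1,0,0,0,0],[-1,0,0,0,0]]' 20
python3 -m crank '[[-1,0,0,-3,0],[-1,0,0,-9,0],[-1,0,0,-17,0],[-1,0,0,-26,0],[-1,0,0,-36,0],[-1,0,0,-46,0],[-1,0,0,-56,0],[-1,0,0,-66,0],[-1,0,0,-75,0],[-1,0,0,-80,0],[-1,0,0,-82,0],[-1,0,0,-82,0]]'
cat > m.py <<'E'
from h import *
from cell import telemetry
import sys
s=telemetry.observe(); print(s['time'],s['tool_pos'].round(4) if hasattr(s['tool_pos'],'round') else s['tool_pos'],s['tool_rot'],s['opening'],s['grip_force'])
n=sys.argv[1]; p,d=vision.read_camera('side'); q,e=vision.read_camera('top'); np.savez(n+'.npz',ps=p,ds=d,pt=q,dt=e)
z=float(sys.argv[2]) if len(sys.argv)>2 else s['tool_pos'][2]-.159
K,R,t=cal('side'); 
def crop(nm,img,w):
    K,R,t=cal(nm); P=K@(R@np.array([s['tool_pos'][0],s['tool_pos'][1],s['tool_pos'][2]-.2])+t); u,v=(P[:2]/P[2]).astype(int); print(nm,'crop origin',max(u-w//2,0),max(v-w//2,0))
    x0,y0=max(u-w//2,0),max(v-w//2,0); return cv2.resize(img[y0:y0+w,x0:x0+w],(400,400),interpolation=2)
cv2.imwrite(f'pics/{n}.png',np.hstack([crop('top',q,130),crop('side',p,160)])[:,:,::-1])
E
python3 m.py lift
```

```text
time: 4.1
tool_pos: [0.474, -0.3054, 0.2266]
tool_rot: [3.142, -0.0, 2.665]
contact_force: [1.3, 0.6, -1.4]
opening: 0.0139
grip_force: 20.0
time: 5.1
tool_pos: [0.474, -0.3055, 0.3092]
tool_rot: [-3.141, 0.001, 2.665]
contact_force: [0.0, -0.5, -2.9]
opening: 0.0143
grip_force: 20.0
5.1 [ 0.474  -0.3055  0.3092] [-3.14130446e+00  7.64138103e-04  2.66485960e+00] 0.014317244394945507 19.99579131603241
top crop origin 359 202
side crop origin 231 202
```

View pics/lift.png

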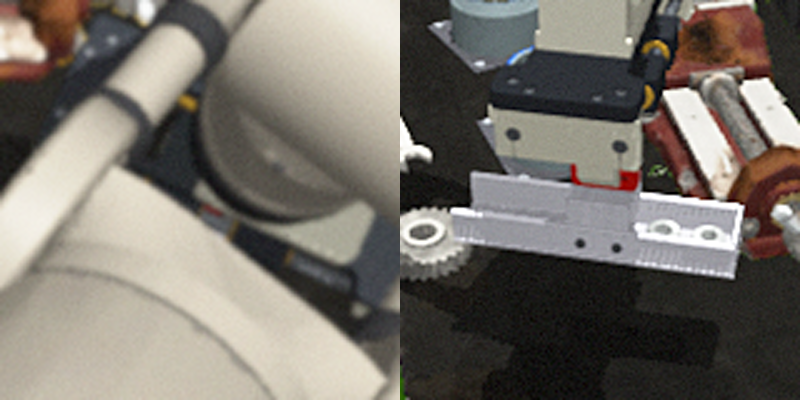

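Both nuts are still aboard. I'll carry the chute to a stance in front of the yellow jar.

```bash
python3 -m crank '[[-1,2,2,-3,0],[-1,6,8,-7,0],[-1,14,17,-12,0],[-1,24,31,-18,0],[-1,37,46,-23,0],[-1,49,62,-28,0],[-1,61,78,-32,0],[-1,72,92,-34,0],[-1,82,104,-35,0],[-1,89,112,-35,0],[-1,93,118,-35,0],[-1,96,122,-35,0]]'
python3 -m crank '[[-1,2,2,0,0.02],[-1,6,8,0,0.06],[-1,14,17,0,0.12],[-1,24,31,0,0.18],[-1,37,46,0,0.24],[-1,49,62,0,0.3],[-1,61,78,0,0.36],[-1,72,92,0,0.42],[-1,82,104,0,0.48],[-1,89,112,0,0.54],[-1,93,118,0,0.6],[-1,96,122,0,0.66]]'
python3 -m crank '[[-1,0,0,0,0.06],[-1,0,0,0,0.14],[-1,0,0,0,0.22],[-1,0,0,0,0.3],[-1,0,0,0,0.4],[-1,0,0,0,0.5],[-1,0,0,0,0.6],[-1,0,0,0,0.7],[-1,0,0,0,0.8],[-1,0,0,0,0.88],[-1,0,0,0,0.93],[-1,0,0,0,0.958]]'
python3 m.py st
```

```text
time: 6.2
tool_pos: [0.4445, -0.152, 0.3439]
tool_rot: [-3.141, 0.0, 2.666]
contact_force: [-0.5, 0.4, -3.0]
opening: 0.0142
grip_force: 20.0
time: 7.2
tool_pos: [0.4155, -0.0002, 0.3436]
tool_rot: [-3.142, 0.0, 2.001]
contact_force: [-0.0, 0.3, -2.8]
opening: 0.0136
grip_force: 20.0
time: 8.2
tool_pos: [0.4157, -0.001, 0.3436]
tool_rot: [3.141, 0.0, 1.042]
contact_force: [-0.6, 0.3, -3.4]
opening: 0.0139
grip_force: 20.0
8.2 [ 0.4157 -0.001   0.3436] [3.14137980e+00 1.75576826e-04 1.04223014e+00] 0.013948820661179803 19.995530247688293
top crop origin 179 238
side crop origin 163 103
```

View pics/st.png

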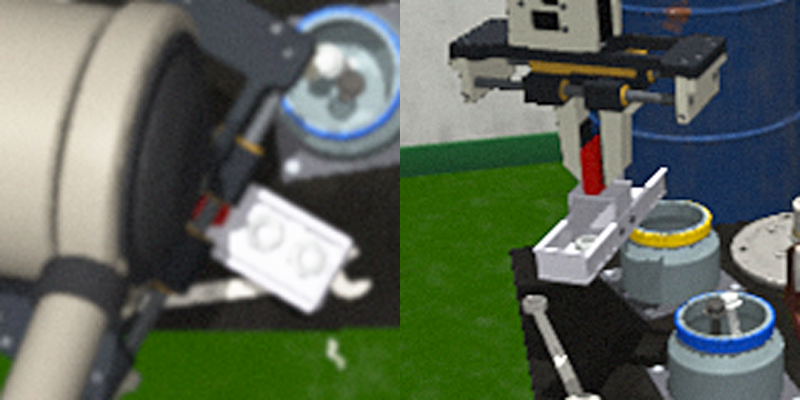

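```bash
python3 -m crank '[[-1,0,0,3,0],[-1,0,0,9,0],[-1,0,0,17,0],[-1,0,0,26,0],[-1,0,0,35,0],[-1,0,0,44,0],[-1,0,0,51,0],[-1,0,0,56,0],[-1,0,0,60,0],[-1,0,0,62,0],[-1,0,0,62,0]]'
python3 -m crank '[[-1,1,0,0,0],[-1,3,0,0,0],[-1,5,0,0,0],[-1,7,0,0,0],[-1,9,0,0,0],[-1,11,0,0,0],[-1,12,0,0,0],[-1,12,0,0,0],[-1,12,0,0,0]]'
python3 -m crank '[[-1,1,0,0,0],[-1,2,0,0,0],[-1,3,0,0,0],[-1,4,0,0,0],[-1,4,0,0,0]]'
python3 -m crank '[[-1,1,0,0,0],[-1,2,0,0,0],[-1,3,0,0,0],[-1,4,0,0,0],[-1,4,0,0,0]]'
```

```text
time: 9.22
tool_pos: [0.4154, -0.0006, 0.2813]
tool_rot: [-3.141, 0.0, 1.047]
contact_force: [-0.1, -0.5, -2.6]
opening: 0.0139
grip_force: 20.0
time: 9.97
tool_pos: [0.4211, 0.0091, 0.2819]
tool_rot: [3.142, 0.003, 1.048]
contact_force: [-4.2, -9.0, 1.0]
opening: 0.0137
grip_force: 20.0
time: 10.38
tool_pos: [0.4224, 0.0112, 0.2826]
tool_rot: [3.141, 0.007, 1.049]
contact_force: [-12.7, -21.6, 12.8]
opening: 0.0136
grip_force: 20.0
time: 10.8
tool_pos: [0.4244, 0.0146, 0.2829]
tool_rot: [3.141, 0.007, 1.049]
contact_force: [-13.7, -23.0, 17.1]
opening: 0.0138
grip_force: 20.0
```

```bash
python3 m.py pt
```

```text
10.8 [0.4244 0.0146 0.2829] [3.141165   0.00735195 1.04905664] 0.01377698324269671 20.00171184539795
top crop origin 177 235
side crop origin 168 127
```

View pics/pt.png

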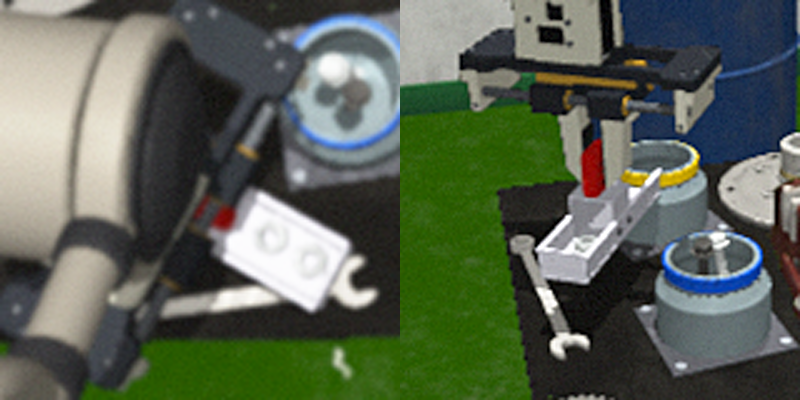

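The chute hasn't tilted. The collar friction pushes up and jams the rotation. Raising the tool while pressing will turn that friction downward.

```bash
python3 -m crank '[[-1,0,0,-1,0],[-1,0,0,-3,0],[-1,0,0,-5,0],[-1,0,0,-7,0],[-1,0,0,-9,0],[-1,0,0,-11,0],[-1,0,0,-12,0],[-1,0,0,-12,0]]'
cat > ang.py <<'E'
from h import *
from cell import telemetry
# tilt of chute: side-view depth points of the light chute in the vertical plane of its axis, near side
s=telemetry.observe(); p,d=vision.read_camera('side'); x,y,z=s['tool_pos']; w=s['tool_rot'][2]
K,R,t=cal('side'); v,u=np.nonzero((d>0)&(d<2)); D=d[v,u]
C=(np.linalg.inv(K)@np.c_[u,v,np.ones(len(u))].T*D-t[:,None]).T@R  # camera->world
a=np.cos(w)*(C[:,0]-x)+np.sin(w)*(C[:,1]-y); l=np.sin(w)*(C[:,0]-x)-np.cos(w)*(C[:,1]-y); h=C[:,2]-(z-.159)
px=p[v,u].astype(int); ok=(np.abs(l)<.026)&(a>-.12)&(a<.11)&(h>-.12)&(h<.06)&(px.min(1)>90)&(np.ptp(px,axis=1)<45)
print('n',ok.sum(),s['time'],s['contact_force'],np.round(s['tool_pos'],4))
# visible points in the chute: per slice of a, lowest and highest h
for lo in np.arange(-.1,.1,.01):
    m=ok&(a>=lo)&(a<lo+.01)
    if m.sum()>5: print(round(lo*1000+5),(np.percentile(h[m],[3,97])*1000).round(1),m.sum(), (np.percentile(l[m],[3,97])*1000).round())
E
python3 ang.py
```

```text
time: 11.57
tool_pos: [0.4257, 0.017, 0.294]
tool_rot: [3.141, -0.001, 1.047]
contact_force: [-0.0, -0.2, -2.2]
opening: 0.0141
grip_force: 20.0
n 1688 11.5667 [-0.02660651 -0.19387069 -2.23129333] [0.4257 0.017  0.294 ]
-95 [-59.4 -41.2] 17 [-15.  20.]
-85 [-61.9 -36.9] 238 [-18.  20.]
-75 [-61.8 -37.7] 34 [-19.  21.]
-65 [-61.8 -38.8] 39 [-18.  21.]
-55 [-60.9 -39.6] 54 [-19.  21.]
-45 [-62.7 -40.1] 69 [-19.  21.]
-35 [-63.  -40.6] 64 [-19.  21.]
-25 [-64.4   3.4] 114 [-19.  21.]
-15 [-62.8  39.1] 411 [-23.  24.]
-5 [-65.2  37.8] 178 [-22.  25.]
5 [-66.4  34.3] 110 [-18.  26.]
15 [-67.5 -12.3] 55 [-18.  23.]
25 [-68.5 -44.9] 42 [-19.  21.]
35 [-68.1 -45.3] 31 [-18.  22.]
45 [-68.7 -46.8] 27 [-17.  21.]
55 [-69.2 -46.2] 20 [ 2. 22.]
65 [-71.1 -47.3] 16 [ 6. 21.]
75 [-119.1  -49.1] 89 [-16.  23.]
85 [-118.3  -57.4] 72 [-12.  26.]
95 [-86.4 -66.1] 8 [-20.  25.]
```

```bash
python3 -m crank '[[-1,-3,0,0,0],[-1,-4,0,3,0],[-1,-4,0,6,0],[-1,-4,0,8,0],[-1,-2,0,8,0],[-1,1,0,8,0],[-1,3,0,8,0],[-1,4,0,8,0],[-1,4,0,8,0]]' 10
python3 -m crank '[[-1,0,0,-2,0],[-1,0,0,-4,0],[-1,0,0,-6,0],[-1,0,0,-8,0],[-1,0,0,-10,0],[-1,0,0,-10,0]]'
python3 ang.py
```

```text
time: 12.37
tool_pos: [0.4269, 0.0195, 0.2862]
tool_rot: [-3.141, 0.004, 1.048]
contact_force: [-6.6, -10.4, 7.1]
opening: 0.014
grip_force: 10.0
time: 12.87
tool_pos: [0.4277, 0.0204, 0.2962]
tool_rot: [3.141, -0.001, 1.047]
contact_force: [-0.4, -0.4, -3.4]
opening: 0.0139
grip_force: 10.0
n 1641 12.8667 [-0.44872429 -0.4143415  -3.39562454] [0.4277 0.0204 0.2962]
-95 [-57.  -32.1] 225 [-17.  19.]
-85 [-57.1 -32.4] 52 [-19.  21.]
-75 [-57.8 -35. ] 34 [-19.  21.]
-65 [-59.4 -36.4] 41 [-20.  21.]
-55 [-59.2 -37. ] 58 [-19.  21.]
-45 [-59.  -37.9] 63 [-18.  21.]
-35 [-62.1  52.1] 51 [-19.  21.]
-25 [-61.9   7.3] 129 [-18.  21.]
-15 [-61.9  38.4] 412 [-23.  24.]
-5 [-65.   39.4] 167 [-21.  26.]
5 [-66.5  33. ] 91 [-18.  25.]
15 [-67.7 -44.2] 47 [-18.  20.]
25 [-69.  -46.5] 38 [-18.  21.]
35 [-69.9 -47.4] 31 [-17.  20.]
45 [-70.6 -48.2] 24 [-18.  21.]
55 [-72.4 -49. ] 23 [18. 21.]
65 [-84.5 -51. ] 18 [-6. 22.]
75 [-118.5  -56.8] 105 [-15.  26.]
85 [-114.4  -69. ] 31 [10. 26.]
```

Tilt is now about 7°. Rotating about a stuck tip means the tool has to move forward and up together. One more small step that way.

```bash
python3 -m crank '[[-1,-3,0,0,0],[-1,-4,0,3,0],[-1,-4,0,7,0],[-1,-4,0,10,0],[-1,-2,0,10,0],[-1,0,0,10,0],[-1,1,0,10,0],[-1,1,0,10,0]]'
python3 -m crank '[[-1,1,0,-1,0],[-1,2,0,-2,0],[-1,3,0,-3,0],[-1,4,0,-4,0],[-1,5,0,-5,0],[-1,5,0,-5,0]]'
python3 ang.py
```

```text
time: 13.58
tool_pos: [0.4275, 0.0207, 0.2858]
tool_rot: [-3.141, 0.003, 1.048]
contact_force: [-5.0, -6.6, 2.3]
opening: 0.0141
grip_force: 10.0
time: 14.08
tool_pos: [0.4302, 0.0255, 0.2908]
tool_rot: [-3.141, 0.001, 1.047]
contact_force: [-4.1, -4.2, 0.0]
opening: 0.0141
grip_force: 10.0
n 1577 14.0833 [-4.07088597 -4.17732304  0.03930976] [0.4302 0.0255 0.2908]
-95 [-48.4 -24.3] 256 [-18.  19.]
-85 [-50.5 -26.9] 32 [-18.  21.]
-75 [-51.8 -28.4] 33 [-20.  21.]
-65 [-54.2 -31.5] 37 [-19.  21.]
-55 [-56.2 -33.1] 45 [-19.  21.]
-45 [-57.9 -34.7] 46 [-19.  21.]
-35 [-58.3 -10.2] 86 [-19.  21.]
-25 [-59.5   7.7] 104 [-19.  20.]
-15 [-59.6  37.8] 402 [-23.  25.]
-5 [-65.1  38.9] 136 [-21.  25.]
5 [-68.4  33.7] 91 [-18.  25.]
15 [-71.  -10.5] 45 [-19.  21.]
25 [-72.1 -50.2] 35 [-18.  21.]
35 [-75.7 -53.2] 34 [-18.  19.]
45 [-75.1 -54.2] 20 [-18.  20.]
55 [-78.  -55.6] 18 [18. 21.]
65 [-119.3  -57.7] 69 [-14.  23.]
75 [-117.2  -63.1] 72 [-14.  26.]
85 [-82.3 -63.1] 6 [-15.  26.]
```

Tilt is about 11.7°, still below the sliding angle. Now I ease off, lift and go over the mouth with gentle decelerations.

```bash
python3 -m crank '[[-1,-0.5,0,0,0],[-1,-1,0,0,0],[-1,-2,0,0,0],[-1,-3,0,0,0],[-1,-3.5,0,0,0],[-1,-4,0,0,0],[-1,-4,0,-1,0],[-1,-4,0,-3,0],[-1,-4,0,-6,0],[-1,-4,0,-9,0],[-1,-4,0,-11,0],[-1,-4,0,-12,0]]'
python3 -m crank '[[-1,0,0,-1,0],[-1,0,0,-3,0],[-1,0,0,-6,0],[-1,0,0,-10,0],[-1,0,0,-14,0],[-1,0,0,-18,0],[-1,0,0,-22,0],[-1,0,0,-24,0],[-1,0,0,-25,0],[-1,0,0,-25,0]]'
python3 -m crank '[[-1,1,0,0,0],[-1,3,0,0,0],[-1,6,0,0,0],[-1,10,0,0,0],[-1,15,0,0,0],[-1,20,0,0,0],[-1,25,0,0,0],[-1,29,0,0,0],[-1,32,0,0,0],[-1,34,0,0,0],[-1,35,0,0,0],[-1,35,0,0,0]]'
python3 m.py over
```

```text
time: 15.13
tool_pos: [0.4285, 0.022, 0.3032]
tool_rot: [3.141, -0.0, 1.047]
contact_force: [-0.6, 0.5, -3.3]
opening: 0.0139
grip_force: 10.0
time: 15.97
tool_pos: [0.4284, 0.0219, 0.3279]
tool_rot: [3.141, -0.0, 1.047]
contact_force: [0.1, -0.2, -2.9]
opening: 0.0137
grip_force: 10.0
time: 16.97
tool_pos: [0.446, 0.0524, 0.3277]
tool_rot: [3.142, 0.0, 1.047]
contact_force: [-0.0, -0.2, -3.3]
opening: 0.0137
grip_force: 10.0
16.9667 [0.446  0.0524 0.3277] [3.14158870e+00 1.15320608e-04 1.04702392e+00] 0.013724477854833904 9.99964714050293
top crop origin 150 221
side crop origin 174 98
```

View pics/over.png

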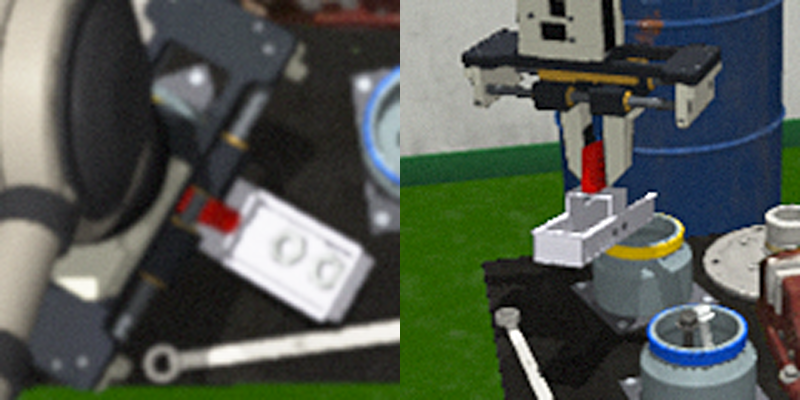

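```bash
python3 -m crank '[[-1,1,0,0,0],[-1,3,0,0,0],[-1,6,0,0,0],[-1,10,0,0,0],[-1,15,0,0,0],[-1,20,0,0,0],[-1,25,0,0,0],[-1,29,0,0,0],[-1,33,0,0,0],[-1,35,0,0,0],[-1,37,0,0,0],[-1,37,0,0,0]]'
python3 -m crank '[[-1,0,0,1,0],[-1,0,0,4,0],[-1,0,0,8,0],[-1,0,0,12,0],[-1,0,0,16,0],[-1,0,0,19,0],[-1,0,0,22,0],[-1,0,0,24,0],[-1,0,0,25,0],[-1,0,0,25,0]]'
python3 ang.py
```

```text
time: 18.07
tool_pos: [0.4646, 0.0845, 0.3276]
tool_rot: [3.142, 0.0, 1.047]
contact_force: [-0.8, 0.1, -3.4]
opening: 0.014
grip_force: 10.0
time: 18.9
tool_pos: [0.4644, 0.0843, 0.3025]
tool_rot: [-3.141, 0.0, 1.047]
contact_force: [-0.3, -0.5, -3.1]
opening: 0.0139
grip_force: 10.0
n 1375 18.9 [-0.27923466 -0.53433922 -3.11589054] [0.4644 0.0843 0.3025]
-95 [-48.5 -24.2] 230 [-18.  19.]
-85 [-50.9 -27.5] 27 [-17.  21.]
-75 [-52.5 -29.6] 29 [-19.  21.]
-65 [-56.  -31.3] 29 [-18.  21.]
-55 [-56.1 -33.4] 34 [-18.  21.]
-45 [-56.4 -34.7] 32 [-18.  21.]
-35 [-59.1 -21.1] 64 [-18.  21.]
-25 [-60.4  -3.6] 86 [-19.  20.]
-15 [-53.6  38.5] 357 [-24.  24.]
-5 [-100.    41.4] 153 [-22.  26.]
5 [-104.    35.5] 134 [-19.  25.]
15 [-90.1 -46.9] 43 [-19.  24.]
25 [-70.9 -49.1] 38 [-19.  20.]
35 [-74.9 -51.8] 31 [-18.  21.]
45 [-75.4 -58.5] 23 [-19.  20.]
55 [-78.5 -55.1] 23 [-19.  20.]
65 [-79.6 -58. ] 16 [18. 22.]
75 [-91.6 -75.6] 9 [-3. 22.]
85 [-110.2  -98.9] 7 [-10.   4.]
```

```bash
python3 -m crank '[[-1,1,0,0,0],[-1,2,0,0,0],[-1,3,0,0,0],[-1,4,0,0,0],[-1,5,0,0,0],[-1,6,0,0,0],[-1,6,0,0,0]]'
python3 -m crank '[[-1,1,0,-0.8,0],[-1,3,0,-2,0],[-1,5,0,-3.3,0],[-1,7,0,-4.7,0],[-1,9,0,-6,0],[-1,11,0,-7.3,0],[-1,12.5,0,-8.2,0],[-1,12.5,0,-8.2,0]]'
python3 ang.py
```

```text
time: 19.53
tool_pos: [0.4673, 0.0888, 0.3033]
tool_rot: [3.141, 0.002, 1.047]
contact_force: [-3.1, -7.8, 4.1]
opening: 0.0139
grip_force: 10.0
time: 20.2
tool_pos: [0.4738, 0.1, 0.3116]
tool_rot: [3.14, 0.001, 1.047]
contact_force: [-2.6, -5.6, 2.9]
opening: 0.0136
grip_force: 10.0
n 1216 20.2 [-2.62961236 -5.57855604  2.8571865 ] [0.4738 0.1    0.3116]
-95 [-35.2  -8.3] 57 [-16.  21.]
-85 [-38.9 -14.6] 23 [18. 22.]
-75 [-42.9 -19.3] 23 [19. 21.]
-65 [-46.6 -22. ] 21 [-18.  21.]
-55 [-48.6 -26. ] 20 [ 3. 22.]
-45 [-54.1 -26.7] 34 [-19.  21.]
-35 [-55.1 -15.2] 74 [-18.  20.]
-25 [-107.3   13.1] 64 [-18.  20.]
-15 [-116.5   39. ] 390 [-23.  25.]
-5 [-99.7  39.3] 126 [-24.  26.]
5 [-72.2  39.5] 55 [-17.  26.]
15 [-78.2 -39.9] 26 [-18.  22.]
25 [-80.8 -56.4] 21 [-18.  21.]
35 [-82.6 -61.2] 19 [-18.  20.]
45 [-89.9 -65.3] 24 [-18.  22.]
55 [-108.6  -72. ] 18 [-22.  23.]
```

```bash
python3 -m crank '[[-1,2,0,-1,0],[-1,4.5,0,-2.2,0],[-1,7,0,-3.3,0],[-1,9.5,0,-4.4,0],[-1,12,0,-5.5,0],[-1,14.5,0,-6.5,0],[-1,17,0,-7.5,0],[-1,19.5,0,-8.4,0],[-1,22,0,-9.2,0],[-1,24.5,0,-10,0],[-1,26.5,0,-10.5,0],[-1,26.5,0,-10.5,0]]'
python3 ang.py; python3 m.py tip
```

```text
time: 21.25
tool_pos: [0.4873, 0.1235, 0.3218]
tool_rot: [3.141, -0.001, 1.047]
contact_force: [-1.0, -3.5, 5.4]
opening: 0.0139
grip_force: 10.0
n 1330 21.25 [-0.96767749 -3.4781151   5.35203205] [0.4873 0.1235 0.3218]
-95 [-19.   18.5] 60 [-17.  22.]
-85 [-26.5   4.6] 46 [-14.  21.]
-75 [-33.8  -3. ] 46 [-13.  21.]
-65 [-41.9  -8.9] 39 [-16.  20.]
-55 [-48.5 -15.2] 44 [-12.  21.]
-45 [-118.7   -4.6] 94 [-14.  22.]
-35 [-115.4   -5.6] 109 [-15.  24.]
-25 [-77.1  15.3] 59 [-12.  23.]
-15 [-74.3  39.7] 311 [-23.  25.]
-5 [-84.4  42.2] 112 [-24.  26.]
5 [-90.8  38.7] 63 [-13.  25.]
15 [-100.4  -68.8] 38 [-13.  20.]
25 [-106.8  -77.4] 27 [-20.  23.]
21.3 [0.4872 0.1234 0.3218] [ 3.14049720e+00 -7.76298418e-04  1.04701130e+00] 0.013854912179098067 10.000207275152206
top crop origin 111 199
side crop origin 188 86
```

View pics/tip.png

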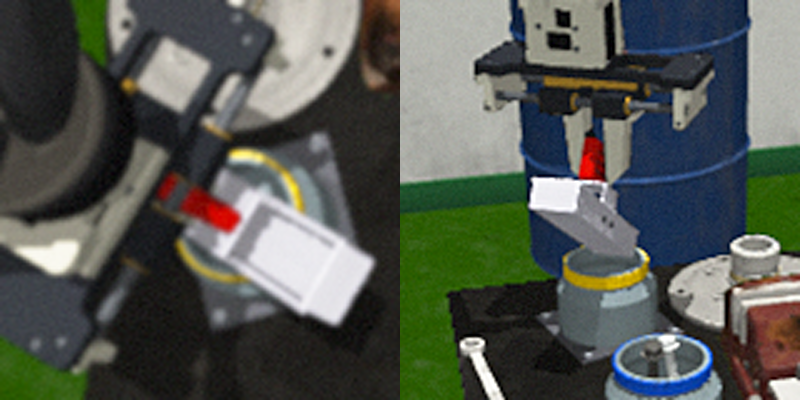

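```bash
python3 -m crank '[[-1,-1,0,0,0],[-1,-3,0,0,0],[-1,-6,0,0,0],[-1,-9,0,0,0],[-1,-11,0,0,0],[-1,-12,0,0,0],[-1,-12,0,0,0],[-1,-12,0,0,0],[-1,-12,0,0,0],[-1,-12,0,0,0],[-1,-12,0,0,0],[-1,-12,0,0,0]]'
python3 -m crank '[[-1,0,0,0,0],[-1,0,0,-2,0],[-1,0,0,-6,0],[-1,0,0,-12,0],[-1,0,0,-20,0],[-1,0,0,-28,0],[-1,0,0,-36,0],[-1,0,0,-44,0],[-1,0,0,-50,0],[-1,0,0,-54,0],[-1,0,0,-56,0],[-1,0,0,-56,0]]'
python3 m.py up
```

```text
time: 22.4
tool_pos: [0.481, 0.1129, 0.3214]
tool_rot: [3.142, 0.0, 1.047]
contact_force: [0.2, 0.1, -2.4]
opening: 0.0138
grip_force: 10.0
time: 23.4
tool_pos: [0.481, 0.1129, 0.3778]
tool_rot: [3.141, -0.0, 1.047]
contact_force: [0.1, -0.4, -3.2]
opening: 0.0136
grip_force: 10.0
23.4 [0.481  0.1129 0.3778] [ 3.14100294e+00 -3.21727239e-04  1.04675833e+00] 0.013587718202589982 9.999764263629913
top crop origin 105 197
side crop origin 184 64
```

View pics/up.png

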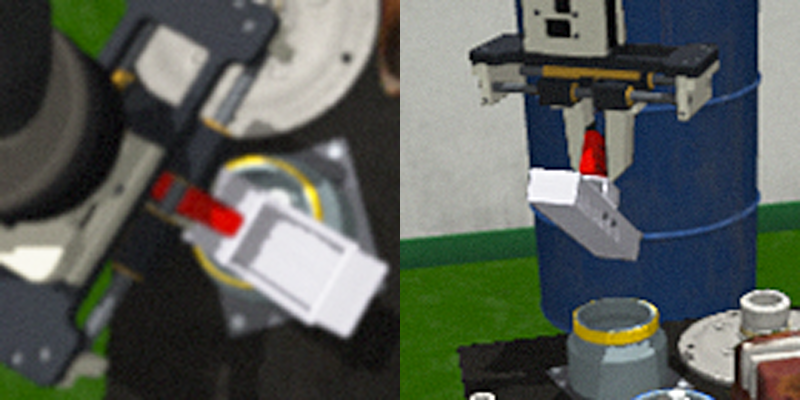

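```bash
python3 -m crank '[[-1,-2,0,0,0],[-1,-6,0,0,0],[-1,-12,0,0,0],[-1,-22,0,0,0],[-1,-34,0,0,0],[-1,-48,0,0,0],[-1,-62,0,0,0],[-1,-76,0,0,0],[-1,-88,0,0,0],[-1,-96,0,0,0],[-1,-100,0,0,0],[-1,-100,0,0,0]]'
python3 m.py jar
python3 - <<'E'
from h import *
N=np.load('jar.npz')
K,R,t=cal('top'); d=N['dt']; v,u=np.nonzero(d>0)
C=(np.linalg.inv(K)@np.c_[u,v,np.ones(len(u))].T*d[v,u]-t[:,None]).T@R
m=np.hypot(C[:,0]-.486,C[:,1]-.122)<.033; z=C[m,2]
print(m.sum(),np.histogram(z,bins=np.arange(-.01,.08,.005)))
A=cv2.resize(N['pt'][230:315,145:245],(560,476),interpolation=2)
cv2.imwrite('pics/jarc.png',A[:,:,::-1])
E
```

```text
time: 24.5
tool_pos: [0.4305, 0.0255, 0.3775]
tool_rot: [3.141, 0.0, 1.045]
contact_force: [0.5, -0.4, -2.4]
opening: 0.0141
grip_force: 10.0
24.5 [0.4305 0.0255 0.3775] [3.14135110e+00 3.80589199e-05 1.04547980e+00] 0.014129789494223074 9.999658763408661
top crop origin 158 227
side crop origin 167 81
0 (array([0, 0, 0, 0, 0, 0, 0, 0, 0, 0, 0, 0, 0, 0, 0, 0, 0]), array([-0.01 , -0.005,  0.   ,  0.005,  0.01 ,  0.015,  0.02 ,  0.025,
        0.03 ,  0.035,  0.04 ,  0.045,  0.05 ,  0.055,  0.06 ,  0.065,
        0.07 ,  0.075]))
```

View pics/jarc.png

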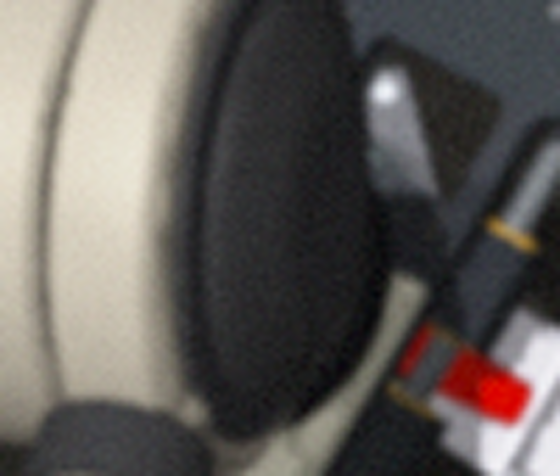

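The arm blocks the view of the jar, so I'll move aside and check by depth.

```bash
python3 -m crank '[[-1,-4,3,-1,0],[-1,-13,9,-3,0],[-1,-26,19,-6,0],[-1,-43,31,-9,0],[-1,-62,45,-10,0],[-1,-81,59,-10,0],[-1,-100,73,-10,0],[-1,-119,86,-10,0],[-1,-136,98,-10,0],[-1,-150,108,-10,0],[-1,-160,115,-10,0],[-1,-163,118,-10,0]]'
cat > jar.py <<'E'
from h import *
p,d=vision.read_camera('top'); K,R,t=cal('top'); v,u=np.nonzero(d>0)
C=(np.linalg.inv(K)@np.c_[u,v,np.ones(len(u))].T*d[v,u]-t[:,None]).T@R
for nm,c in(('yellow',(.486,.122)),('blue',(.496,-.068))):
    m=np.hypot(C[:,0]-c[0],C[:,1]-c[1])<.028; z=C[m,2]; print(nm,m.sum(),np.histogram(z*1000,bins=np.arange(-5,80,5))[0])
    if nm=='yellow':
        k=np.zeros(d.shape,np.uint8); i=m&(C[:,2]>.0095)&(C[:,2]<.04); k[v[i],u[i]]=255
        n,l,s,ce=cv2.connectedComponentsWithStats(k)
        for j in range(1,n):
            if s[j,4]>8: q=l[v,u]==j; print('blob',s[j,4],C[q].mean(0).round(4),C[q].min(0).round(4),C[q].max(0).round(4))
        x0,y0=u[m].min(),v[m].min(); g=p[y0:v[m].max()+1,x0:u[m].max()+1].mean(2); print(g[::2,::2].astype(int))
        zz=np.full(d.shape,-1); zz[v,u]=(C[:,2]*1000).astype(int); print(zz[y0:v[m].max()+1:2,x0:u[m].max()+1:2])
E
python3 jar.py
```

```text
time: 25.6
tool_pos: [0.4516, -0.1759, 0.3873]
tool_rot: [3.141, 0.001, 1.045]
contact_force: [-0.8, -1.1, -2.6]
opening: 0.0142
grip_force: 10.0
yellow 416 [  0 177 142  69  28   0   0   0   0   0   0   0   0   0   0   0]
blob 60 [0.5044 0.1267 0.0143] [0.4962 0.118  0.0108] [0.5126 0.1358 0.0185]
blob 37 [0.4734 0.1397 0.0137] [0.4647 0.1349 0.0101] [0.4808 0.1468 0.0172]
[[104 125 156 200 239 242 248 221 169 159 225]
 [149 187 200 230 207 186 241 248 184 202 202]
 [196 202 199 228 200 197 239 252 192 222 221]
 [201 201 195 218 240 243 245 225 188 227 229]
 [197 197 200 200 211 233 214 187 223 232 230]
 [198 199 198 199 205 219 225 225 231 230 230]
 [202 203 199 203 209 228 228 232 232 230 226]
 [206 203 200 199 215 230 229 232 231 230 226]
 [239 236 216 196 224 231 231 231 232 229 222]
 [211 236 242 197 217 230 230 229 230 226 207]
 [174 212 237 187 207 230 230 228 226 224 168]
 [199 225 237 182 207 230 229 227 230 186 135]
 [226 220 189 176 209 223 230 220 191 143 149]]
[[ 2  3  0  6 15 17 15 13  5  6 67]
 [ 4  5  7 13 15  4  6 17  3  2 70]
 [ 5  5  2 14 11  2  5 14  7  3  5]
 [ 5  5  4 14 15  6 13 12  1  2  3]
 [ 4  8  1  2  9 13 13  3  3  4  3]
 [ 7  4  5  0  5  7  2  4  1  4  5]
 [ 2  7  4  6  3  5  1  4  4  3  0]
 [ 8  4  3  3  6  7  5  3  4  2 68]
 [14 12  3  4  1  6  6  4  5  6 72]
 [13 14 14 11  8  5  5  7  3 71 69]
 [ 6  3 14 11  4  4  4  4  5 72 71]
 [ 5  6 14 10  7  6  3  7 70 68 62]
 [14 14 12  3  3  6 70 67 68 63 53]]
blue 588 [  1 281 128   0   0   0   3   3   7   1   5   2   2   0   0   7]
```

Both nuts are in the yellow jar: two blobs about 14 mm high at (0.504, 0.127) and (0.473, 0.140). Next I set the chute down. The spout edge touches first, then the tool moves back and down so the chute levels out.

```bash
python3 -m crank '[[-1,-4,5,4,0],[-1,-12,14,12,0],[-1,-22,26,24,0],[-1,-33,39,38,0],[-1,-43,51,52,0],[-1,-51,60,66,0],[-1,-57,66,80,0],[-1,-60,70,92,0],[-1,-60,70,102,0],[-1,-60,70,108,0],[-1,-60,70,111,0],[-1,-60,70,111,0]]'
python3 ang.py
python3 -m crank '[[-1,0,0,3,0],[-1,0,0,6,0],[-1,0,0,9,0],[-1,0,0,12,0],[-1,0,0,14,0],[-1,0,0,16,0],[-1,0,0,16,0]]'
```

```text
time: 26.65
tool_pos: [0.482, -0.2603, 0.2759]
tool_rot: [-3.14, -0.0, 1.047]
contact_force: [0.1, 0.0, -2.9]
opening: 0.0141
grip_force: 10.0
n 1698 26.65 [ 0.08678858  0.04645398 -2.85363478] [ 0.482  -0.2603  0.2759]
-95 [-13.5  19.4] 53 [-16.  21.]
-85 [-20.2   6.3] 31 [19. 22.]
-75 [-29.3  -0.2] 32 [19. 22.]
-65 [-35.3  -9.3] 31 [19. 21.]
-55 [-44.5 -14.3] 36 [-15.  21.]
-45 [-47.5  -4.1] 107 [-19.  21.]
-35 [-55.9  54.6] 81 [-17.  21.]
-25 [-63.2  17.1] 68 [-18.  21.]
-15 [-49.   35.5] 506 [-24.  24.]
-5 [-78.7  36.7] 90 [-22.  26.]
5 [-86.   43.6] 48 [-17.  25.]
15 [-99.8   7.5] 31 [-19.  22.]
25 [-118.2  -73.9] 24 [-20.  21.]
35 [-119.1  -79.8] 9 [-17.  21.]
time: 27.28
tool_pos: [0.482, -0.2608, 0.2599]
tool_rot: [-3.141, -0.0, 1.047]
contact_force: [-1.1, 0.4, -2.8]
opening: 0.0138
grip_force: 10.0
```

```bash
python3 -m crank '[[-1,-2,0,2,0],[-1,-6,0,4,0],[-1,-12,0,6,0],[-1,-18,0,8.5,0],[-1,-24,0,11,0],[-1,-30,0,14,0],[-1,-36,0,17.5,0],[-1,-42,0,21,0],[-1,-47,0,24,0],[-1,-51,0,27,0],[-1,-54,0,29,0],[-1,-54,0,29,0]]'
python3 ang.py
```

```text
time: 28.28
tool_pos: [0.4547, -0.3081, 0.2308]
tool_rot: [-3.141, 0.0, 1.046]
contact_force: [-0.4, -0.5, -3.1]
opening: 0.0137
grip_force: 10.0
n 2612 28.2833 [-0.40470428 -0.47309371 -3.11806966] [ 0.4547 -0.3081  0.2308]
-95 [-59.5 -34.6] 421 [-18.  20.]
-85 [-73.3 -36.4] 75 [-20.  22.]
-75 [-71.9 -36.8] 89 [-21.  21.]
-65 [-61.8 -38. ] 163 [-19.  20.]
-55 [-62.8 -38.7] 155 [-19.  21.]
-45 [-68.5 -39.5] 148 [-19.  21.]
-35 [-63.7 -22.4] 230 [-18.  20.]
-25 [-64.5  -1.2] 219 [-17.  20.]
-15 [-64.3  31.3] 613 [-23.  23.]
-5 [-65.6  33.1] 195 [-17.  25.]
5 [-67.   42.7] 106 [-17.  25.]
15 [-72.9 -43.3] 25 [18. 21.]
25 [-72.2 -43. ] 23 [17. 21.]
35 [-71.7 -45.1] 26 [15. 21.]
45 [-72.6 -45.5] 31 [ 8. 21.]
55 [-71.8 -46.3] 42 [ 3. 21.]
65 [-72.2 -47.2] 30 [ 5. 21.]
75 [-72.8 -47.6] 12 [ 5. 21.]
```

```bash
python3 -m crank '[[-1,-2,0,1,0],[-1,-4,0,2,0],[-1,-6,0,3,0],[-1,-8,0,4.5,0],[-1,-9,0,6,0],[-1,-9,0,6,0]]'
python3 ang.py
```

```text
time: 28.83
tool_pos: [0.4505, -0.3157, 0.2255]
tool_rot: [3.141, 0.0, 1.047]
contact_force: [-0.8, -0.4, -0.5]
opening: 0.014
grip_force: 10.0
n 2699 28.8333 [-0.81966175 -0.39060632 -0.50276291] [ 0.4505 -0.3157  0.2255]
-95 [-66.8 -41.2] 387 [-17.  20.]
-85 [-67.4 -41.7] 61 [-20.  22.]
-75 [-67. -42.] 90 [-20.  22.]
-65 [-66.7 -42.1] 175 [-19.  21.]
-55 [-66.2 -42. ] 173 [-19.  21.]
-45 [-66.8 -42.4] 162 [-19.  21.]
-35 [-66.   -1.7] 245 [-19.  21.]
-25 [-66.  -24.1] 243 [-17.  21.]
-15 [-65.   31.3] 635 [-22.  24.]
-5 [-65.9  31.1] 208 [-17.  26.]
5 [-65.8  44.1] 105 [-16.  25.]
15 [-67.9 -22.8] 26 [11. 22.]
25 [-67.7 -41.6] 30 [18. 22.]
35 [-66.4 -41.5] 21 [18. 22.]
45 [-68.  -41.3] 34 [ 6. 21.]
55 [-67.9 -41.8] 40 [ 7. 22.]
65 [-68.5 -42.2] 32 [ 7. 21.]
75 [-68.  -42.8] 25 [-19.  21.]
```

The chute is level on the bench. I'll release, rise and check.

```bash
python3 -m crank '[[-0.6,0,0,0,0],[-0.4,0,0,0,0],[-0.2,0,0,0,0],[0,0,0,0,0],[0.2,0,0,0,0],[0.3,0,0,0,0],[0.3,0,0,0,0],[0.3,0,0,0,0]]'
python3 -m crank '[[0.3,0,0,-3,0],[0.3,0,0,-10,0],[0.3,0,0,-20,0],[0.3,0,0,-32,0],[0.3,0,0,-46,0],[0.3,0,0,-60,0],[0.3,0,0,-74,0],[0.3,0,0,-86,0],[0.3,0,0,-94,0],[0.3,0,0,-98,0],[0.3,0,0,-100,0],[0.3,0,0,-100,0]]'
sed 's/(z-.159)/(.2255-.159)/' ang.py > a2.py; python3 a2.py; python3 jar.py | grep -E 'blob|yellow'
python3 - <<'E'
from h import *
p,d=vision.read_camera('side');m=blob(p,(0,170,100),(8,255,255),(230,250,420,400));v,u=np.nonzero(m&(255*(d>0)).astype(np.uint8))
P=np.array([dep('side',a,b,d[b,a]) for a,b in zip(u,v)]);print(len(P),np.percentile(P,[5,50,95],axis=0).round(3))
E
```

```text
time: 29.55
tool_pos: [0.4506, -0.3154, 0.2254]
tool_rot: [3.142, 0.0, 1.047]
contact_force: [0.1, -0.7, 0.1]
opening: 0.0582
grip_force: 0.0
time: 30.55
tool_pos: [0.4505, -0.3154, 0.3257]
tool_rot: [3.141, 0.0, 1.047]
contact_force: [0.1, -0.0, 0.7]
opening: 0.06
grip_force: 0.0
n 2294 30.55 [ 0.13854425 -0.03710559  0.66896768] [ 0.4505 -0.3154  0.3257]
-95 [-67.4 -41.4] 387 [-17.  20.]
-85 [-67.7 -41.5] 65 [-20.  22.]
-75 [-66.7 -41.8] 88 [-20.  22.]
-65 [-66.3 -42.4] 178 [-19.  21.]
-55 [-66.4 -42.1] 180 [-19.  21.]
-45 [-65.8 -42.2] 156 [-20.  21.]
-35 [-66.   -7.8] 235 [-18.  21.]
-25 [-66.5 -24.3] 246 [-17.  21.]
-15 [-65.9 -24.5] 187 [-17.  21.]
-5 [-66.  -24.5] 162 [-17.  21.]
5 [-66.  -24.9] 88 [-16.  22.]
15 [-67.5 -42.1] 24 [18. 22.]
25 [-67.5 -41.9] 27 [18. 22.]
35 [-67.6 -42.1] 24 [18. 22.]
45 [-66.7 -42.4] 42 [-4. 21.]
55 [-67.2 -43.2] 71 [-6. 21.]
65 [-66.2 -41.9] 70 [-9. 21.]
75 [-68.7 -42.9] 56 [-19.  21.]
yellow 420 [  0 173 149  64  34   0   0   0   0   0   0   0   0   0   0   0]
blob 65 [0.5046 0.1264 0.0142] [0.496  0.1169 0.0095] [0.5137 0.136  0.018 ]
blob 35 [0.4736 0.1398 0.0139] [0.4647 0.1354 0.0095] [0.4807 0.147  0.018 ]
422 [[ 0.432 -0.346  0.019]
 [ 0.443 -0.336  0.07 ]
 [ 0.651 -0.283  0.08 ]]
```

```bash
python3 -c "from cell import ticket; print(ticket.hand_in())"
```

```text
the job is handed in; nothing more can be done
None
```

I handed the job in at about 31 s: both nuts are in the yellow-collared jar, and the chute stands level on the bare bench, released and clear of the gripper (checked by camera depth; the hand-in call returned no verdict).

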